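# Uncover, zero and set the stirrer dial

## Robot

A 6-joint arm with a two-finger parallel gripper is mounted at the origin on the work surface. World frame = base frame: x ahead of the robot, y to its left, z up, the work surface at z = 0. Lengths are in m, angles in rad, forces in N, time in s.
With the tool pointing down it reaches from about 0.375 to 0.975 m from the base axis. Payload 3.8 kg.
Tool frame: the origin (TCP) lies at the centre of the arm's flange, where the gripper is bolted on; the fingertips stand 173 mm ahead of it and the grasp point (between the pads) lies 155 mm ahead of it (bot.tip_reach is the distance from the TCP to the fingertips, in m); z points along the fingers, y is the line along which they close (so a half turn about z gives the same grasp; the last joint's range is limited). The gripper opens to 85 mm and grips with 20 to 120 N. Pads are 22 mm wide; open, the fingers measure 114 mm over their backs; the gripper's body (76 mm by 85 mm) begins 54 mm behind the grasp point. The pads swing forward as they close: fully open they stand 13 mm farther back than shut.
Start: joints at [1.215, 0.264, 1.604, -0, 1.274, -0.037], TCP at [0.212, 0.641, 0.405] pointing down, gripper open.
Joint ranges: [-2.63, 2.63], [-0.94, 2.18], [0.31, 2.57], [-1.31, 4.45], [0, 2.66], [-2.55, 2.55]. Speed limits (rad/s): [2.57, 2.57, 3.14, 3.14, 3.14, 3.14].

## Interface

Orientations are given as a rotation vector (axis times angle).
In Python, from workcell import bot gives the robot as it stands.
- The arm moves only by the tool drive_tool, never from a script. Its arguments are lists of equal length, an entry for each row: "claw": the finger opening in mm, from 0 to 85.4; "slide": the shift along the world's x, y, z each as a share of 0.5 m, from -1 to 1, a list of three; "yaw": the turn about the world's z as a share of 180 degrees, from -1 to 1. A call has 1 to 8 rows; each row is the pose to reach, as a shift and turn from the pose commanded when the call began, turning the shorter way round; what a row does not reach only later rows make up. A row lasts 1/12 s, in which the tool goes at most 41.7 mm and 7.16 degrees, less where a joint would pass 70% of its speed; a pose out of reach is approached as far as the arm can. A call with a number of a shift or a turn outside -1 to 1 is refused whole. A call with a gripper value outside its range is refused whole. The fingers move at their own pace and stop on an object; "newtons" is the grip in N (left out, the last holds). Time passes only in rows, so rows that repeat a pose let the fingers close. It gives the time, the measured TCP pose, the force, the opening and the grip force at its end, in the units of the state.
- bot.read_state(): the state, without advancing time (a new reading comes with each control period).
- bot.read_camera(name): name is "scene" or "top"; returns a dict with "color" (420x560x3 uint8, red, green, blue), "depth" (420x560 float32, m along the optical axis (not along the pixel's ray), 0 where there is no reading), "mtx" (3x3 intrinsics, pixels), "k1" (the pictures are not rectified: a ray, as slopes to the right and down, at radius r is drawn at 1 + k1 r^2 times it, then the intrinsics apply), "eye" and "rotation" of the camera in the world. Camera axes: x right, y up, looking along -z (the intrinsics and any distortion apply to the point x, -y, -z); pixel columns grow to the right and rows downward; lengths in m; the calibration is good to about 2 mm. A picture is of the moment at which its call begins.
- bot.finish_job(): hands the job in; it is judged then, once.
The state is a dict: "time": time; "q": joint angles; "joint_vel": joint speeds; "joint_torque": joint torques, N m; "tool_pos": TCP position; "tcp_rot": TCP orientation; "wrist_force": force on the tool from outside, world axes, zero at the start; "torque": the same for the moment, N m; "width": opening from 0.0 (shut) to 1.0 (fully open); "grip_force": force on a finger pad.
Only numpy, scipy, OpenCV 4.12 (cv2) and the standard library are available. Lean on these libraries where they do the work, as an engineer would, in place of code of your own. Each camera call takes 0.05 s, during which the arm holds its last target. There are 200 camera calls.

## Task

Lift the clear splash cover off the stirrer's dial and set it down, right way up and without dropping it, well in the middle of the yellow mat. Then re-arm the stirrer: turn the stiff blue dial anticlockwise gently down to its stop at zero, and after that turn it clockwise until its white pointer stands at the red preset mark. Leave the red mark, the beaker and everything else where they are.

Things in the scene. Friction and masses are not known exactly. Their poses are not given: they have to be found in the camera images.
- stirrer: White magnetic stirrer fixed to the bench, 200 wide (y), 88 high. Its front is a control panel sloping up 20 degrees, 30 high at the front edge (x = -80), 88 at the rear edge (x = 80); behind it a flat top with a steel plate to x = 235. Origin on the bench right below the dial's centre; +x from its front to its back, +y to its left seen from the robot, z up
- dial_axis (a point): Centre of the dial on the panel's surface, 59 above the bench. Its axes are the panel's: z is the panel's outward normal (the dial's axis, tilted 20 degrees towards the robot), x points up the slope, y to the left. A lip 6 thick, 8 high runs along the panel's lower edge at x = -77
- dial (a joint): Angle of the blue dial in rad: 0 = anticlockwise end stop (zero), growing clockwise seen by someone facing the panel, to 5.0 at the other stop. It stays where left; turning takes about 0.22 N m. At angle q the pointer stands at (2.5 - q) rad from the panel's x (up the slope) towards its y (left); zero is thus at the lower left
- pointer (a point): Pointer of the blue dial: on the rim, 50 from the axis, 12 above the panel, at the end of the bar with the white line; its x axis points outward. The dial is a disc of 100 diameter, its top 12 above the panel, with a straight finger bar across the diameter, 96 long, 18 wide, from 12 to 37 above the panel
- mark (a point): The place that the pointer has to reach: on the dial's rim circle (50 from the axis, 12 above the panel) in line with the red mark; its x axis points outward from the dial's axis. The red mark is a tab 11 long, 6 wide, rising 7 above the panel, 51 to 63 from the axis, on a stiff black ring around the dial
- preset (a joint): Angle of the ring with the red mark in rad, counted like the dial's: the pointer is at the mark when both are equal. Differs from start to start; must not be moved
- cover: Loose clear splash cover with orange edges: an open-bottomed square box, 146 x 146 outside, walls 4, 52 high, 0.25 kg, at first standing on the sloping panel over the dial. Origin at the centre of its open underside, z towards its top. It must be lifted some 45 along the panel's normal to clear the dial
- cover_grip (a point): Middle of the cover's orange handle: a straight bar 98 long along the cover's x, 14 wide, 14 high, on two posts, 75 above the cover's underside; 16 of free height under the bar
- mat: Yellow square mat on the bench, 200 x 200, 4 thick; origin at the centre of its underside
- tray: White open tray, 170 x 190, 30 high, holding a jar and a spatula, fixed; origin under its centre. It stands on the other side of the stirrer from the mat
- beaker: Loose glass beaker on the stirrer's plate, 90 diameter, 65 high; origin at the centre of its underside
- jar: Loose jar with blue cap in the tray, 54 diameter, 75 high; origin at the centre of its underside
- bottle: Loose amber bottle on the bench, 70 diameter, 170 high; origin at the centre of its underside
- tipbox: Loose orange pipette-tip box on the bench, 90 x 125 x 60; origin at the centre of its underside
There are look-alikes about, which are no part of the job. Leave any pink look-alike of the cover alone.

How it is judged:
On the way, in this order (a step that is already met when the one before it is completed fails the run):
1. the cover, still held, is lowered right way up to within 20 mm of the mat, its centre within 45 mm of the mat's centre along each side of the mat (x of cover in the frame of mat between -0.045 and 0.045 m and y of cover in the frame of mat between -0.045 and 0.045 m and angle between cover's own z axis and vertical below 0.12 rad and z of cover in the frame of mat below 0.024 m and contact force between the fingers and cover above 1 N), for 0.1 s.
2. the cover stands released and at rest on the mat (x of cover in the frame of mat between -0.045 and 0.045 m and y of cover in the frame of mat between -0.045 and 0.045 m and angle between cover's own z axis and vertical below 0.12 rad and z of cover in the frame of mat below 0.008 m and contact force between the fingers and cover below 0.3 N and linear speed of cover below 0.02 m/s), for 0.2 s.
3. the dial is turned back to its zero stop (below 0.07 rad) (value of joint dial below 0.07 rad), for 0.2 s.
At the end, for the whole second after the job is handed in: The dial is at rest with its pointer within 4.5 mm of the mark measured on the rim (about 5 degrees either way); the cover stands released, at rest and right way up (tilt under 0.12 rad) on the yellow mat, its centre within 45 mm of the mat's centre along each side of the mat (all of step 2 and distance between pointer and mark below 0.0045 m and velocity of joint dial between -0.05 and 0.05 rad/s); the robot touches nothing.
It fails at once if the stirrer or its dial is pushed with more than 50 N (contact force between any of the fingers, the arm and stirrer above 50 N).
It fails at once if the red mark is shifted by more than 3 mm (distance of mark from where it was at the start of the episode above 0.003 m).
It fails at once if the beaker, jar, bottle or tip box is moved by more than 25 mm (distance of any of beaker, jar, bottle, tipbox from where it was at the start of the episode above 0.025 m).
It also fails if it takes over 72 s, if anything falls off the work surface, if the arm or the gripper's body presses on something with over 40 N, if the wrist force passes 120 N, or if a joint passes its speed limit or range.

## Working session

There is one attempt and no reset: what is moved stays moved. The work goes in short steps, Python scripts to look and compute and a tool call to move; the robot and the scene stay as the last step left them, time stands still between calls to the robot, and variables do not carry over. Pictures are saved under pics/ and viewed, at most 10 in all, crops included, and the job is handed in when it is done.

Besides the shell and the picture viewer there is one more tool, called after "Request:" in YAML: its name, and indented under it one key for each argument. drive_tool: Moves the arm, as the interface text tells. Shift numbers are shares of 0.5 m and turn numbers shares of 180 degrees, none past 1 either way. Its arguments: {"type":"object","properties":{"claw":{"type":"array","items":{"type":"number"}},"slide":{"type":"array","items":{"type":"array","items":{"type":"number"}}},"yaw":{"type":"array","items":{"type":"number"}},"newtons":{"type":"number"}},"required":["claw","slide","yaw"]}

```bash
mkdir -p pics && cat > h.py <<'E'
import numpy as np, cv2
from workcell import bot
def save(c,name,crop=None,s=1):
    im=c["color"][:,:,::-1]
    if crop: im=im[crop[1]:crop[3],crop[0]:crop[2]]
    cv2.imwrite("pics/"+name,cv2.resize(im,None,fx=s,fy=s,interpolation=cv2.INTER_CUBIC))
def ray(c,px):
    p=cv2.undistortPoints(np.array(px,float).reshape(-1,1,2),np.array(c["mtx"]),np.array([c["k1"],0,0,0,0.]))[:,0]
    return np.c_[p[:,0],-p[:,1],-np.ones(len(p))]@np.array(c["rotation"]).T
def at_z(c,px,z):
    d=ray(c,px);e=np.array(c["eye"]);return e+d*((z-e[2])/d[:,2])[:,None]
def at_depth(c,px):
    return np.array([np.array(c["eye"])+r*np.median(c["depth"][int(v)-1:int(v)+2,int(u)-1:int(u)+2]) for r,(u,v) in zip(ray(c,px),px)])
E
python3 - <<'E'
from h import *
import pickle
for n in("scene","top"):
    c=bot.read_camera(n);pickle.dump(c,open(n+".pkl","wb"));save(c,n+".png",None,1.4)
    print(n,c["eye"],c["rotation"],c["k1"])
print(bot.read_state())
E
```

```text
scene [1.33473244 0.08033965 0.76010968] [0.65366443 0.71325013 1.56567838] -0.038910760471431716
top [0.35850011 0.03746552 1.51393326] [ 0.0977202  -0.1014963  -1.55228452] -0.10926823810084547
{'time': 0.1, 'q': array([ 1.21506260e+00,  2.64685265e-01,  1.60526736e+00,  7.15388766e-06,
        1.27370525e+00, -3.69256374e-02]), 'joint_vel': array([-0.00041045, -0.00278402, -0.00238053, -0.00178222,  0.00166743,
        0.00123594]), 'joint_torque': array([-3.49401271e-04, -5.16701353e+01, -3.68590665e+01, -1.35781047e-04,
        6.17129277e-03, -1.03046335e-05]), 'tool_pos': array([0.21147468, 0.64068227, 0.40346498]), 'tcp_rot': array([-0.49860247, -3.10135722,  0.00317921]), 'wrist_force': array([-0.52716805, -0.09791304, -0.6729594 ]), 'torque': array([ 0.02067754,  0.0165686 , -0.00177876]), 'grip_force': 0.0, 'width': 1.0031722776406893}
```

View pics/top.png

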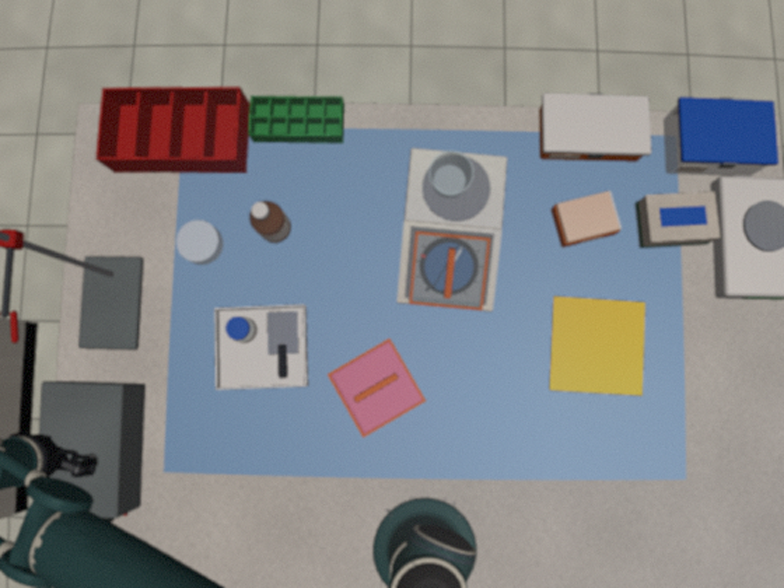

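View pics/scene.png

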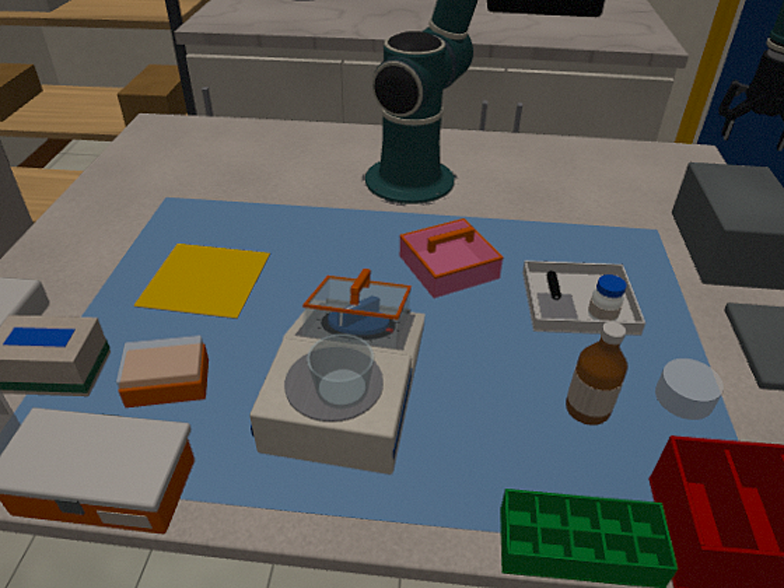

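The top picture has two covers. The clear one with orange edges stands over the dial at about (450,268), and a pink look-alike lies at (377,387). The clear one fits the description. The yellow mat is at (598,346) and the tray is on the left. I'll enlarge the dial area to confirm.

```bash
sed -i 's/np.array(c\["rotation"\])\.T/cv2.Rodrigues(np.array(c["rotation"],float))[0].T/' h.py
python3 - <<'E'
from h import *
import pickle
t=pickle.load(open("top.pkl","rb"));s=pickle.load(open("scene.pkl","rb"))
a=cv2.resize(t["color"][100:230,275:370,::-1],None,fx=4.5,fy=4.5,interpolation=cv2.INTER_CUBIC)[:585]
b=cv2.resize(s["color"][185:265,205:310,::-1],None,fx=3.5,fy=3.5,interpolation=cv2.INTER_CUBIC)
o=np.zeros((585,800,3),np.uint8);o[:585,:427]=a[:, :427];o[:b.shape[0],430:430+b.shape[1]]=b[:,:370]
cv2.imwrite("pics/crop1.png",o)
print(t["rotation"])
# mat by colour
for n,c in(("top",t),("scene",s)):
    hsv=cv2.cvtColor(c["color"],cv2.COLOR_RGB2HSV)
    m=cv2.inRange(hsv,(22,150,100),(34,255,255))
    k=max(cv2.findContours(m,cv2.RETR_EXTERNAL,cv2.CHAIN_APPROX_NONE)[0],key=cv2.contourArea)
    r=cv2.approxPolyDP(k,8,True)[:,0].astype(float)
    p=at_z(c,r,.004);print(n,r.tolist(),p.round(4).tolist(),p.mean(0))
E
```

```text
[ 0.0977202  -0.1014963  -1.55228452]
top [[397.0, 213.0], [395.0, 262.0], [421.0, 267.0], [410.0, 269.0], [418.0, 278.0], [456.0, 280.0], [459.0, 218.0]] [[0.5256, -0.2716, 0.004], [0.3802, -0.2647, 0.004], [0.3663, -0.3423, 0.004], [0.3601, -0.3093, 0.004], [0.3339, -0.333, 0.004], [0.3288, -0.4472, 0.004], [0.5133, -0.4598, 0.004]] [ 0.40116546 -0.34685753  0.004     ]
scene [[96.0, 217.0], [169.0, 226.0], [192.0, 181.0], [127.0, 174.0]] [[0.5161, -0.4636, 0.004], [0.5277, -0.2671, 0.004], [0.3348, -0.2566, 0.004], [0.3233, -0.4517, 0.004]] [ 0.42545301 -0.35975084  0.004     ]
```

View pics/crop1.png

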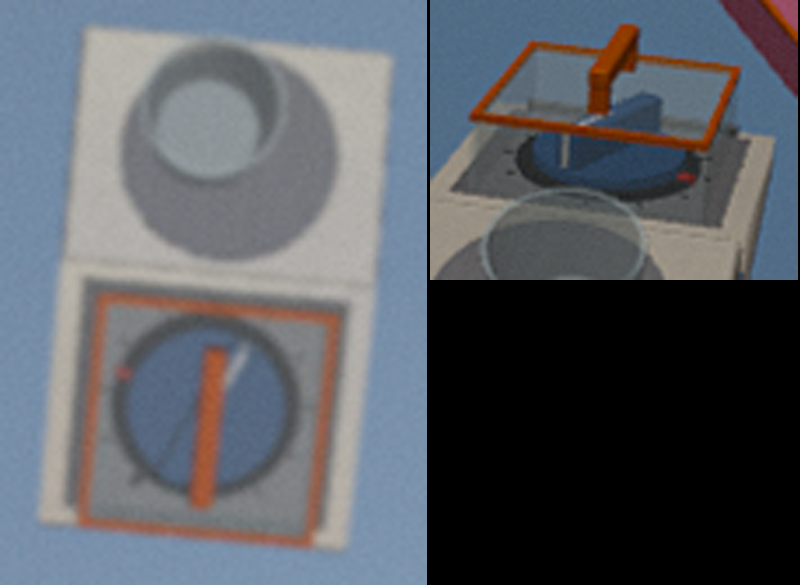

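The crop confirms the target: the clear cover with orange edges and an orange handle stands over the blue dial. The white pointer is at upper right (crop 245,347) and the red mark at the left (123,372). Next I'll fit the stirrer pose and the handle position.

```bash
cat >> h.py <<'E'
def project(c,P):
    R=cv2.Rodrigues(np.array(c["rotation"],float))[0]; p=(np.asarray(P)-np.array(c["eye"]))@R
    p=np.c_[p[:,0],-p[:,1],-p[:,2]]
    return cv2.projectPoints(p,np.zeros(3),np.zeros(3),np.array(c["mtx"]),np.array([c["k1"],0,0,0,0.]))[0][:,0]
def Rz(a): return np.array([[np.cos(a),-np.sin(a),0],[np.sin(a),np.cos(a),0],[0,0,1]])
T=np.radians(20)
RP=np.array([[np.cos(T),0,-np.sin(T)],[0,1,0],[np.sin(T),0,np.cos(T)]])
def stir(P,p): return np.asarray(P)@Rz(p[2]).T+[p[0],p[1],0]
def panel(P,p): return stir(np.asarray(P)@RP.T+[0,0,.059],p)
E
python3 - <<'E'
from h import *
import pickle
from scipy.optimize import least_squares
t=pickle.load(open("top.pkl","rb"));s=pickle.load(open("scene.pkl","rb"))
px=np.array([(85,27),(392,55),(62,262),(375,287),(40,520),(345,548)])/4.5+[275,100]
O=np.array([(235,100,88),(235,-100,88),(80,100,88),(80,-100,88),(-80,100,30),(-80,-100,30)])/1e3
r=least_squares(lambda p:(project(t,stir(O,p))-px).ravel(),[.6,0,0])
p=r.x;print("stirrer",p,r.fun.round(1).tolist());np.save("stir.npy",p)
# pointer & mark: intersect with panel plane
n=panel([[0,0,1]],p)-panel([[0,0,0]],p);n=n[0]
def onpanel(c,q,h):
    d=ray(c,q);e=np.array(c["eye"]);o=panel([[0,0,h]],p)[0]
    w=e+d*(((o-e)@n)/(d@n))[:,None]
    return (w-panel([[0,0,0]],p)[0])@Rz(p[2])@RP
tp=lambda *a:np.array(a)/4.5+[275,100]
sp=lambda *a:(np.array(a)-[430,0])/3.5+[205,185]
for nm,c,q,h in(("pt top",t,tp(245,347),.037),("mark top",t,tp(123,372),.007),("mark sc",s,sp(685,177),.007),("dialc top",t,tp(206,405),.012)):
    v=onpanel(c,[q],h)[0];print(nm,(v*1e3).round(1),np.arctan2(v[1],v[0]),2.5-np.arctan2(v[1],v[0]))
# handle: top at 82 above underside
for q in((217,347),(200,508),(208,427)):
    print("handle",(onpanel(t,[tp(*q)],.082)*1e3).round(1))
print("handle sc",(onpanel(s,[sp(627,28),sp(600,75)],.082)*1e3).round(1))
print("grip world nominal",panel([[0,0,.075]],p))
E
```

```text
stirrer [ 0.58149228 -0.04036446 -0.07419885] [-0.4, -0.4, 0.3, -0.3, -0.3, -0.3, 0.3, 0.5, -0.2, 0.3, 0.4, 0.2]
pt top [ 46.9 -19.   37. ] -0.38583716932910983 2.88583716932911
mark top [18.8 54.6  7. ] 1.2391663752983177 1.2608336247016823
mark sc [22.5 56.1  7. ] 1.1900609052256232 1.3099390947743768
dialc top [ 3.4  0.4 12. ] 0.11353759114450422 2.386462408855496
handle [[52.9  0.2 82. ]]
handle [[-46.9   0.8  82. ]]
handle [[ 3.7  0.8 82. ]]
handle sc [[-36.    2.3  82. ]
 [ 59.2   4.6  82. ]]
grip world nominal [[ 0.55591135 -0.0384629   0.12947695]]
```

Request:
drive_tool:
  claw: [60,60,60,60,60,60,60,60]
  slide:
    - [0.3,-0.6,-0.05]
    - [0.3,-0.6,-0.05]
    - [0.3,-0.6,-0.05]
    - [0.3,-0.6,-0.05]
    - [0.3,-0.6,-0.05]
    - [0.3,-0.6,-0.05]
    - [0.3,-0.6,-0.05]
    - [0.3,-0.6,-0.05]
  yaw: [0.078,0.078,0.078,0.078,0.078,0.078,0.078,0.078]
  newtons: 30

```text
time: 0.77
tool_pos: [0.3604, 0.3417, 0.3794]
tcp_rot: [-0.115, -3.139, 0.001]
wrist_force: [0.5, -0.6, -0.3]
width: 0.696
grip_force: 0.0
```

Request:
drive_tool:
  claw: [50,50,50,50,50,50,50,50]
  slide:
    - [0.397,-0.757,-0.04]
    - [0.397,-0.757,-0.04]
    - [0.397,-0.757,-0.04]
    - [0.397,-0.757,-0.04]
    - [0.397,-0.757,-0.04]
    - [0.397,-0.757,-0.04]
    - [0.397,-0.757,-0.04]
    - [0.397,-0.757,-0.04]
  yaw: [0,0,0,0,0,0,0,0]

```text
time: 1.43
tool_pos: [0.5151, 0.0467, 0.364]
tcp_rot: [-0.116, -3.139, -0.0]
wrist_force: [1.2, 1.0, 0.8]
width: 0.59
grip_force: 0.0
```

Request:
drive_tool:
  claw: [50,50,50,50,50,50]
  slide:
    - [0.088,-0.167,-0.01]
    - [0.088,-0.167,-0.01]
    - [0.088,-0.167,-0.01]
    - [0.088,-0.167,-0.08]
    - [0.088,-0.167,-0.08]
    - [0.088,-0.167,-0.08]
  yaw: [0,0,0,0,0,0]

```text
time: 1.93
tool_pos: [0.5573, -0.0346, 0.3217]
tcp_rot: [-0.116, -3.133, -0.001]
wrist_force: [-0.5, -0.1, -0.6]
width: 0.588
grip_force: 0.0
```

```bash
python3 - <<'E'
from h import *
print(bot.read_state()["tool_pos"])
c=bot.read_camera("scene");save(c,"hov.png",(190,60,330,260),3)
E
```

```text
[ 0.55731662 -0.03458583  0.32173641]
```

View pics/hov.png

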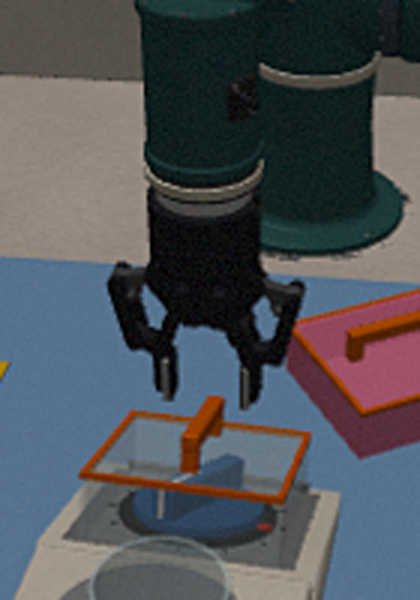

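The open fingers (165,390 and 245,400) straddle the orange bar (205,425). I'll go down now.

Request:
drive_tool:
  claw: [50,50,50,15,8,8,8,8]
  slide:
    - [0.004,-0.005,-0.03]
    - [0.004,-0.005,-0.062]
    - [0.004,-0.005,-0.064]
    - [0.004,-0.005,-0.064]
    - [0.004,-0.005,-0.064]
    - [0.004,-0.005,-0.064]
    - [0.004,-0.005,-0.064]
    - [0.004,-0.005,-0.064]
  yaw: [0,0,0,0,0,0,0,0]
  newtons: 30

```text
time: 2.65
tool_pos: [0.5615, -0.0371, 0.2943]
tcp_rot: [0.115, 3.137, -0.0]
wrist_force: [-1.5, 0.5, 5.7]
width: 0.155
grip_force: 31.0
```

Request:
drive_tool:
  claw: [8,8,8,8,8,8,8,8]
  slide:
    - [0,0,0]
    - [-0.004,0,0.012]
    - [-0.011,0,0.03]
    - [-0.02,0,0.055]
    - [-0.03,0,0.082]
    - [-0.04,0,0.11]
    - [-0.05,0,0.137]
    - [-0.058,0,0.16]
  yaw: [0,0,0,0,0,0,0,0]
  newtons: 40

```text
time: 3.32
tool_pos: [0.5311, -0.0372, 0.3744]
tcp_rot: [0.116, 3.139, -0.0]
wrist_force: [-0.0, -0.1, -1.6]
width: 0.148
grip_force: 39.2
```

```bash
python3 - <<'E'
from h import *
c=bot.read_camera("scene");save(c,"lift.png",(190,60,330,260),3)
E
```

```text
(no output)
```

View pics/lift.png

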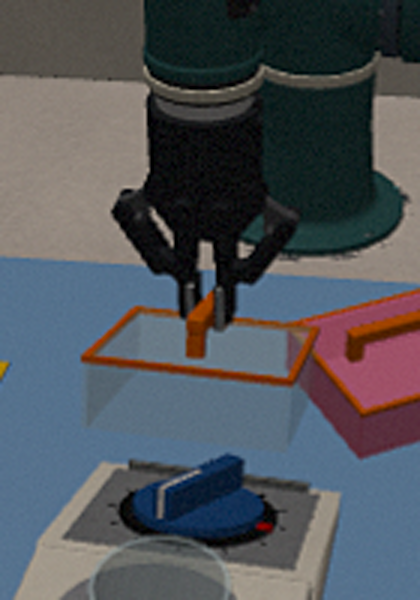

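The cover is lifted clear of the dial, hanging with its lower edge at about y=430 in the crop, and the dial, white pointer and red mark are uncovered below it.

Request:
drive_tool:
  claw: [8,8,8,8,8,8,8,8]
  slide:
    - [-0.01,-0.03,0.01]
    - [-0.03,-0.09,0.01]
    - [-0.055,-0.165,0.01]
    - [-0.08,-0.24,0.01]
    - [-0.105,-0.315,0.01]
    - [-0.13,-0.39,0.01]
    - [-0.155,-0.46,0.01]
    - [-0.175,-0.52,0.01]
  yaw: [0,0,0,0,0,0,0,0]

```text
time: 4.03
tool_pos: [0.4429, -0.2992, 0.3777]
tcp_rot: [-0.117, -3.139, 0.001]
wrist_force: [0.9, -0.3, -1.9]
width: 0.157
grip_force: 39.4
```

Request:
drive_tool:
  claw: [8,8,8,8,8,8,8,8]
  slide:
    - [-0.02,-0.06,0]
    - [-0.03,-0.1,-0.03]
    - [-0.034,-0.115,-0.07]
    - [-0.034,-0.115,-0.11]
    - [-0.034,-0.115,-0.15]
    - [-0.034,-0.115,-0.17]
    - [-0.034,-0.115,-0.18]
    - [-0.034,-0.115,-0.18]
  yaw: [0,0,0,0,0,0,0,0]

```text
time: 4.7
tool_pos: [0.427, -0.3542, 0.2862]
tcp_rot: [-0.115, -3.138, -0.003]
wrist_force: [-0.0, -0.9, -2.4]
width: 0.151
grip_force: 39.4
```

```bash
python3 - <<'E'
from h import *
print(bot.read_state())
c=bot.read_camera("scene");save(c,"mat.png",(60,110,240,260),4)
E
```

```text
{'time': 4.7, 'q': array([-7.37405562e-01,  1.43531346e-01,  1.97908614e+00,  3.14302934e-06,
        1.02151737e+00, -2.23465680e+00]), 'joint_vel': array([ 0.0025345 , -0.01998935, -0.0325246 ,  0.00116399,  0.01294116,
       -0.0008301 ]), 'joint_torque': array([-1.50168249e-01, -4.19233596e+01, -3.39850473e+01,  2.76065446e-03,
       -1.93123617e-01,  1.11870781e-04]), 'tool_pos': array([ 0.42698348, -0.35420808,  0.2862194 ]), 'tcp_rot': array([-1.15429477e-01, -3.13752737e+00, -2.57609741e-03]), 'wrist_force': array([-0.03041709, -0.94319612, -2.4463155 ]), 'torque': array([ 0.00964241,  0.00893753, -0.02024812]), 'grip_force': 39.36471462249756, 'width': 0.15084461362629759}
```

View pics/mat.png

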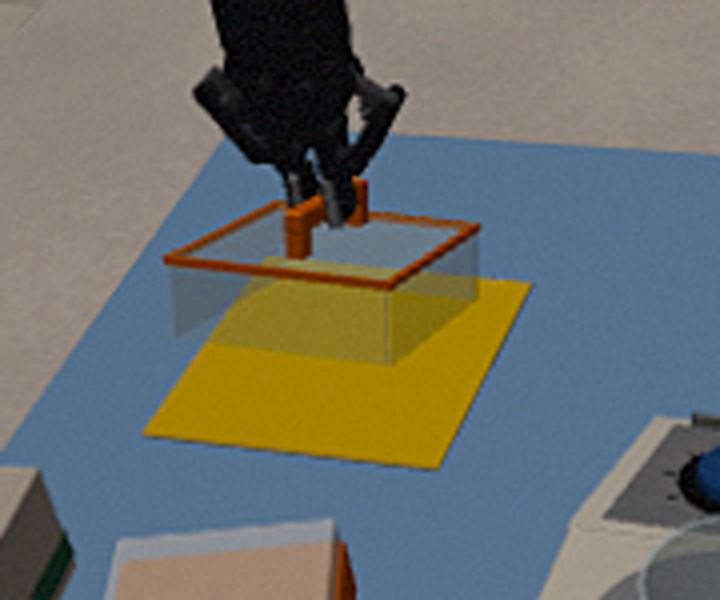

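The cover hangs nearly level above the yellow mat. Its underside is about 45 mm up.

Request:
drive_tool:
  claw: [8,8,8,8,8,8]
  slide:
    - [-0.002,-0.01,-0.02]
    - [-0.002,-0.01,-0.04]
    - [-0.002,-0.01,-0.055]
    - [-0.002,-0.01,-0.065]
    - [-0.002,-0.01,-0.072]
    - [-0.002,-0.01,-0.072]
  yaw: [0,0,0,0,0,0]

```text
time: 5.25
tool_pos: [0.4322, -0.3612, 0.2582]
tcp_rot: [0.118, 3.122, -0.009]
wrist_force: [12.1, 8.8, 20.5]
width: 0.152
grip_force: 43.4
```

Request:
drive_tool:
  claw: [8,8,8,8,8]
  slide:
    - [0,0,-0.007]
    - [0,0,-0.014]
    - [0,0,-0.018]
    - [0,0,-0.018]
    - [0,0,-0.018]
  yaw: [0,0,0,0,0]

```text
time: 5.67
tool_pos: [0.4351, -0.3619, 0.2526]
tcp_rot: [0.119, 3.114, -0.014]
wrist_force: [18.7, 10.7, 28.0]
width: 0.156
grip_force: 45.9
```

Request:
drive_tool:
  claw: [8,8,8,8]
  slide:
    - [0,0,0]
    - [0,0,0]
    - [0,0,0]
    - [0,0,0]
  yaw: [0,0,0,0]
  newtons: 20

```text
time: 6.0
tool_pos: [0.4351, -0.3619, 0.2526]
tcp_rot: [0.119, 3.114, -0.014]
wrist_force: [17.6, 12.0, 28.3]
width: 0.151
grip_force: 45.9
```

```bash
python3 - <<'E'
from h import *
c=bot.read_camera("scene");save(c,"mat2.png",(90,140,210,240),5)
E
```

```text
(no output)
```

View pics/mat2.png

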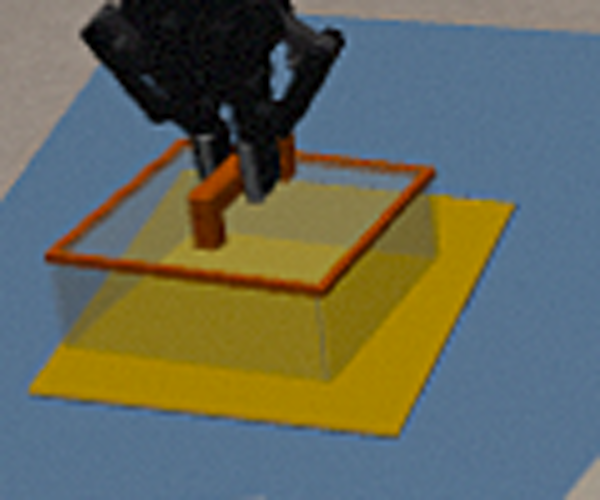

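```bash
python3 - <<'E'
from h import *
from scipy.optimize import least_squares
s=bot.read_camera("scene")
px=np.array([(183,143),(434,173),(323,291),(50,258),(330,380),(65,345),(438,253)])/5+[90,140]
# scene cam looks to -x: far=-x; left= -y
a=.073;O=np.array([(-a,-a,.052),(-a,a,.052),(a,a,.052),(a,-a,.052),(a,a,0),(a,-a,0),(-a,a,0)])
f=lambda p:O@cv2.Rodrigues(p[:3])[0].T+p[3:]
r=least_squares(lambda p:(project(s,f(p))-px).ravel(),[0,0,-.07,.43,-.36,.01])
R=cv2.Rodrigues(r.x[:3])[0];print(r.x.round(4),"z",R[:,2].round(3),"tilt",np.arccos(R[2,2]),abs(r.fun).max())
print("handle",r.x[3:]+R[:,2]*.075)
for q in f(r.x): print(q.round(3))
E
```

```text
[-0.0024 -0.1908 -0.0813  0.4331 -0.3699  0.0034] z [-0.189  0.01   0.982] tilt 0.19072633148715692 0.5019712692640326
handle [ 0.41888592 -0.36911272  0.07701316]
[ 0.346 -0.436  0.04 ]
[ 0.358 -0.291  0.041]
[ 0.501 -0.302  0.069]
[ 0.489 -0.448  0.068]
[ 0.51  -0.303  0.018]
[ 0.499 -0.449  0.017]
[ 0.368 -0.291 -0.01 ]
```

Request:
drive_tool:
  claw: [8,8,8,8,8]
  slide:
    - [0.01,0.002,0]
    - [0.02,0.004,-0.005]
    - [0.026,0.004,-0.012]
    - [0.03,0.004,-0.018]
    - [0.03,0.004,-0.018]
  yaw: [0,0,0,0,0]
  newtons: 20

```text
time: 6.52
tool_pos: [0.4483, -0.3617, 0.2412]
tcp_rot: [0.116, 3.119, -0.02]
wrist_force: [12.5, -1.5, 16.3]
width: 0.152
grip_force: 45.8
```

Request:
drive_tool:
  claw: [8,8,8,8]
  slide:
    - [0.006,0,-0.006]
    - [0.01,0,-0.012]
    - [0.01,0,-0.012]
    - [0.01,0,-0.012]
  yaw: [0,0,0,0]

```text
time: 6.85
tool_pos: [0.4518, -0.362, 0.2379]
tcp_rot: [0.115, 3.123, -0.02]
wrist_force: [0.0, 2.0, 36.5]
width: 0.155
grip_force: 49.1
```

```bash
python3 - <<'E'
from h import *
c=bot.read_camera("scene");save(c,"mat3.png",(90,140,210,240),5)
E
```

```text
(no output)
```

View pics/mat3.png

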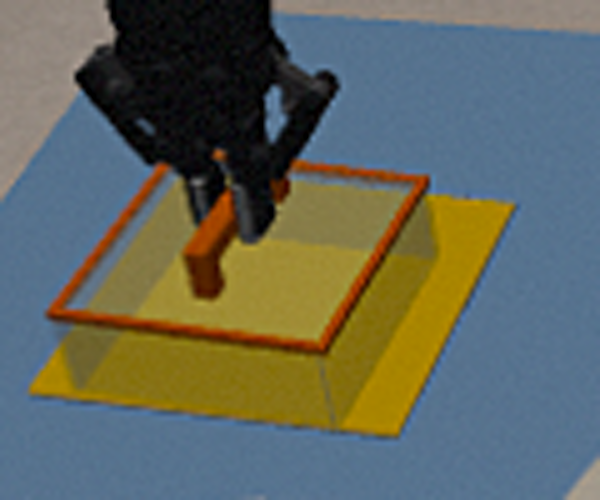

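```bash
python3 - <<'E'
from h import *
from scipy.optimize import least_squares
s=bot.read_camera("scene")
px=np.array([(428,180),(323,348),(52,316),(333,428),(75,388),(438,253)])/5+[90,140]
a=.073;O=np.array([(-a,a,.052),(a,a,.052),(a,-a,.052),(a,a,0),(a,-a,0),(-a,a,0)])
f=lambda p:O@cv2.Rodrigues(p[:3])[0].T+p[3:]
r=least_squares(lambda p:(project(s,f(p))-px).ravel(),[0,0,-.07,.43,-.36,.01])
R=cv2.Rodrigues(r.x[:3])[0];print(r.x.round(4),"z",R[:,2].round(3),"tilt",np.arccos(R[2,2]),abs(r.fun).max())
v=(r.x[3:5]-[.4255,-.3598]);print(Rz(.054)[:2,:2]@v)
print(bot.read_state())
E
```

```text
[ 0.0007  0.0124 -0.0895  0.4338 -0.37   -0.0102] z [ 0.012 -0.001  1.   ] tilt 0.012459424445983065 0.9161146749170825
[ 0.00888217 -0.0097275 ]
{'time': 6.95, 'q': array([-7.18749441e-01,  2.36527551e-01,  1.97001854e+00,  7.32646081e-04,
        9.14258402e-01, -2.21597730e+00]), 'joint_vel': array([-0.00014535, -0.00056296,  0.00181875,  0.00064306, -0.00016054,
        0.00088845]), 'joint_torque': array([ -0.6063875 , -23.76321852, -15.69704354,  -0.34773884,
        -0.58772089,  -0.08974659]), 'tool_pos': array([ 0.45174344, -0.36199287,  0.23795709]), 'tcp_rot': array([ 0.11561451,  3.12288357, -0.01976502]), 'wrist_force': array([-0.42302598,  2.07033574, 36.2492357 ]), 'torque': array([ 0.33725213,  0.22038942, -0.12093732]), 'grip_force': 49.08033907413483, 'width': 0.1519184980812442}
```

Request:
drive_tool:
  claw: [8,8,50,50,50,50,50,50]
  slide:
    - [0,0,0.01]
    - [0,0,0.016]
    - [0,0,0.016]
    - [0,0,0.016]
    - [0,0,0.016]
    - [0,0,0.03]
    - [0,0,0.08]
    - [0,0,0.15]
  yaw: [0,0,0,0,0,0,0,0]

```text
time: 7.62
tool_pos: [0.4446, -0.3562, 0.2985]
tcp_rot: [-0.116, -3.132, -0.01]
wrist_force: [0.6, -0.2, 0.4]
width: 0.584
grip_force: 0.0
```

Request:
drive_tool:
  claw: [0,0,0,0,0,0,0,0]
  slide:
    - [0,0,0.08]
    - [0,0,0.14]
    - [0,0.06,0.16]
    - [0,0.12,0.18]
    - [0.04,0.2,0.18]
    - [0.04,0.28,0.18]
    - [0.04,0.36,0.18]
    - [0.04,0.44,0.18]
  yaw: [0,0,0,0,0,0,0,0]

```text
time: 8.28
tool_pos: [0.4659, -0.1359, 0.3921]
tcp_rot: [-0.117, -3.139, -0.001]
wrist_force: [0.2, -0.2, -0.6]
width: 0.001
grip_force: 0.0
```

```bash
python3 - <<'E'
from h import *
from scipy.optimize import least_squares
s=bot.read_camera("scene");t=bot.read_camera("top")
o=np.zeros((590,800,3),np.uint8)
a=cv2.resize(s["color"][140:260,90:310,::-1],None,fx=3.6,fy=3.6,interpolation=cv2.INTER_CUBIC)[:,:800]
b=cv2.resize(t["color"][150:290,300:480,::-1],None,fx=2.2,fy=2.2,interpolation=cv2.INTER_CUBIC)
a=cv2.resize(s["color"][140:220,90:210,::-1],None,fx=3.3,fy=3.3,interpolation=cv2.INTER_CUBIC)
d=cv2.resize(s["color"][195:255,210:310,::-1],None,fx=4.6,fy=4.6,interpolation=cv2.INTER_CUBIC)
e=cv2.resize(t["color"][155:220,280:370,::-1],None,fx=3.3,fy=3.3,interpolation=cv2.INTER_CUBIC)
for im,(x,y) in((a,(0,0)),(b,(400,0)),(d,(0,312)),(e,(470,312))):
    h,w=im.shape[:2];h=min(h,590-y);w=min(w,800-x);o[y:y+h,x:x+w]=im[:h,:w]
cv2.imwrite("pics/rel.png",o)
E
```

```text
(no output)
```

View pics/rel.png

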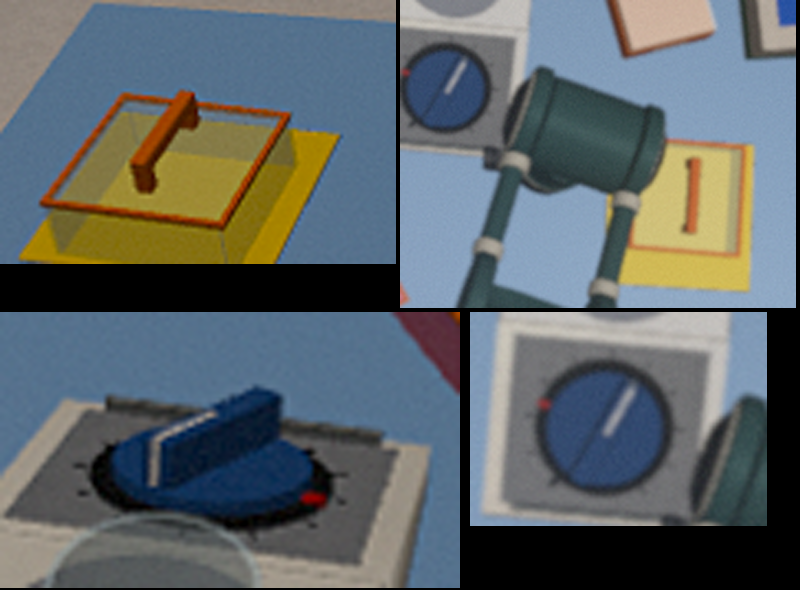

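The released cover stands flat on the mat (handle at 692,196 in the top-camera inset). The pointer is at upper right (632,386) and the red mark at the left (544,404). I'll measure these and plan the push arc.

```bash
cat >> h.py <<'E'
def onpanel(c,q,h,p):
    o=panel([[0,0,h]],p)[0];n=panel([[0,0,1]],p)[0]-panel([[0,0,0]],p)[0]
    d=ray(c,q);e=np.array(c["eye"])
    w=e+d*(((o-e)@n)/(d@n))[:,None]
    return (w-panel([[0,0,0]],p)[0])@Rz(p[2])@RP
E
python3 - <<'E'
from h import *
p=np.load("stir.npy")
t=bot.read_camera("top");s=bot.read_camera("scene")
tb=(400/2.2*0+300+(692-400)/2.2,150+196/2.2)
h=at_z(t,[tb],.086)[0];print("cover",h,Rz(.054)[:2,:2]@(h[:2]-[.4255,-.3598]))
te=lambda x,y:((x-470)/3.3+280,(y-312)/3.3+155)
sd=lambda x,y:(x/4.6+210,(y-312)/4.6+195)
for n,c,q,z in(("ptr top",t,te(632,386),.037),("inner end line",t,te(606,434),.037),("centre top",t,te(603,427),.012),("mark top",t,te(544,404),.007),("ptr sc",s,sd(157,438),.037),("ptr sc low",s,sd(155,487),.012),("mark sc",s,sd(312,497),.007)):
    v=onpanel(c,[q],z,p)[0];a=np.arctan2(v[1],v[0]);print(n,(v*1e3).round(1),"q",round(2.5-a,3))
# blue disc contours
hsv=cv2.cvtColor(t["color"],cv2.COLOR_RGB2HSV);m=cv2.inRange(hsv,(105,120,30),(125,255,255));m[:150]=0;m[222:]=0;m[:,:290]=0;m[:,345:]=0
k=max(cv2.findContours(m,cv2.RETR_EXTERNAL,cv2.CHAIN_APPROX_NONE)[0],key=cv2.contourArea)
print("disc ellipse",cv2.fitEllipse(k),(onpanel(t,[cv2.fitEllipse(k)[0]],.012,p)*1e3).round(1), "expected px",project(t,panel([[0,0,.012]],p)))
print(bot.read_state()["tool_pos"])
E
```

```text
cover [ 0.44424344 -0.35589974  0.086     ] [0.0185056  0.00490622]
ptr top [ 45.9 -18.1  37. ] q 2.876
inner end line [ 2.8 -0.3 37. ] q 2.614
centre top [ 3.7  1.8 12. ] q 2.051
mark top [18.2 54.3  7. ] q 1.253
ptr sc [ 44.2 -17.2  37. ] q 2.872
ptr sc low [ 44.7 -16.9  12. ] q 2.861
mark sc [20.5 55.7  7. ] q 1.282
disc ellipse ((320.0506286621094, 190.7206268310547), (31.554576873779297, 33.437442779541016), 116.6644287109375) [[ 1.1  2.2 12. ]] expected px [[320.79731883 191.16465469]]
[ 0.46622877 -0.13664945  0.39213439]
```

```bash
cat >> h.py <<'E'
def pusher(phi,side,clear=0.,r=.034,h=.022,up=0.):
    """TCP for shut fingers beside the bar; side -1: on the clockwise side (pushes anticlockwise)"""
    p=np.load("stir.npy");u=np.array([np.cos(phi),np.sin(phi)]);v=np.array([-u[1],u[0]])
    d=.009+.011*abs(v[0])+.0145*abs(v[1])+clear
    q=r*u+side*d*v+[.0015,.001]
    return panel([[q[0],q[1],h]],p)[0]+[0,0,.173+up]
def shares(ps,ref=None):
    ref=bot.read_state()["tool_pos"] if ref is None else ref
    print(ref.round(4)); print(np.round((np.array(ps)-ref)/.5,3).tolist())
E
python3 - <<'E'
from h import *
a=[pusher(-.41,-1,.009,up=.05),pusher(-.41,-1,.009)]
shares(a)
shares([pusher(f,-1) for f in np.arange(-.41,2.6,.1)],a[1])
E
```

```text
[ 0.4662 -0.1366  0.3921]
[[0.243, 0.101, -0.166], [0.243, 0.101, -0.266]]
[ 0.5879 -0.0862  0.259 ]
[[0.008, 0.016, 0.002], [0.016, 0.021, 0.005], [0.023, 0.027, 0.008], [0.029, 0.034, 0.01], [0.035, 0.042, 0.011], [0.04, 0.047, 0.013], [0.044, 0.053, 0.015], [0.048, 0.059, 0.016], [0.051, 0.066, 0.017], [0.054, 0.073, 0.018], [0.056, 0.081, 0.018], [0.057, 0.09, 0.018], [0.057, 0.099, 0.018], [0.055, 0.108, 0.017], [0.053, 0.117, 0.016], [0.05, 0.126, 0.015], [0.045, 0.134, 0.013], [0.039, 0.142, 0.01], [0.032, 0.149, 0.008], [0.024, 0.156, 0.005], [0.017, 0.161, 0.002], [0.013, 0.165, 0.0], [0.009, 0.169, -0.001], [0.004, 0.172, -0.003], [-0.002, 0.176, -0.005], [-0.008, 0.178, -0.008], [-0.015, 0.18, -0.01], [-0.023, 0.181, -0.013], [-0.03, 0.181, -0.016], [-0.038, 0.18, -0.019], [-0.046, 0.178, -0.022]]
```

Request:
drive_tool:
  claw: [0,0,0,0,0,0,0]
  slide:
    - [0.08,0.035,0]
    - [0.16,0.07,-0.04]
    - [0.22,0.09,-0.1]
    - [0.243,0.101,-0.16]
    - [0.243,0.101,-0.21]
    - [0.243,0.101,-0.24]
    - [0.243,0.101,-0.24]
  yaw: [0,0,0,0,0,0,0]

```text
time: 9.07
tool_pos: [0.5861, -0.0884, 0.2666]
tcp_rot: [-0.118, -3.129, -0.002]
wrist_force: [-0.6, -0.5, -0.9]
width: 0.003
grip_force: 0.0
```

Request:
drive_tool:
  claw: [0,0,0]
  slide:
    - [0,0,-0.014]
    - [0,0,-0.026]
    - [0,0,-0.026]
  yaw: [0,0,0]

```text
time: 9.32
tool_pos: [0.5879, -0.0881, 0.2594]
tcp_rot: [0.118, 3.139, -0.0]
wrist_force: [-0.6, 0.8, 0.7]
width: 0.001
grip_force: 0.0
```

Request:
drive_tool:
  claw: [0,0,0,0,0,0,0,0]
  slide:
    - [0.008,0.018,0.002]
    - [0.016,0.024,0.005]
    - [0.023,0.03,0.008]
    - [0.029,0.037,0.01]
    - [0.035,0.045,0.011]
    - [0.04,0.05,0.013]
    - [0.044,0.056,0.015]
    - [0.048,0.062,0.016]
  yaw: [0,0,0,0,0,0,0,0]

```text
time: 9.98
tool_pos: [0.6116, -0.0566, 0.2677]
tcp_rot: [-0.114, -3.138, 0.004]
wrist_force: [-2.8, -6.6, -1.3]
width: 0.001
grip_force: 2.7
```

```bash
python3 - <<'E'
from h import *
t=bot.read_state()["tool_pos"]
for f in np.arange(.0,.5,.1): print(f,((t-pusher(f,-1))*1e3).round(1))
shares([pusher(f,-1) for f in np.arange(.4,2.05,.1)],pusher(.29,-1))
E
```

```text
0.0 [6.  8.1 2.8]
0.1 [3.7 5.8 2.1]
0.2 [1.5 3.1 1.4]
0.30000000000000004 [-0.4 -0.   0.7]
0.4 [-2.1 -3.5  0.2]
[ 0.6118 -0.0569  0.2669]
[[0.004, 0.008, 0.001], [0.006, 0.015, 0.002], [0.008, 0.023, 0.002], [0.009, 0.032, 0.002], [0.009, 0.041, 0.002], [0.007, 0.05, 0.001], [0.005, 0.059, 0.0], [0.001, 0.068, -0.001], [-0.003, 0.077, -0.003], [-0.009, 0.084, -0.006], [-0.016, 0.091, -0.008], [-0.024, 0.097, -0.011], [-0.031, 0.102, -0.014], [-0.035, 0.106, -0.016], [-0.04, 0.11, -0.017], [-0.045, 0.114, -0.019], [-0.05, 0.117, -0.021]]
```

Pushing force is about 7 N, as expected. I'll continue along the arc.

Request:
drive_tool:
  claw: [0,0,0,0,0,0,0,0]
  slide:
    - [0.004,0.008,0.001]
    - [0.006,0.015,0.002]
    - [0.008,0.023,0.002]
    - [0.009,0.032,0.002]
    - [0.009,0.041,0.002]
    - [0.007,0.05,0.001]
    - [0.005,0.059,0]
    - [0.001,0.068,-0.001]
  yaw: [0,0,0,0,0,0,0,0]

```text
time: 10.65
tool_pos: [0.6137, -0.0227, 0.2686]
tcp_rot: [0.114, 3.135, -0.004]
wrist_force: [1.7, -6.0, -1.0]
width: -0.002
grip_force: 2.6
```

Request:
drive_tool:
  claw: [0,0,0,0,0,0,0,0]
  slide:
    - [-0.004,0.009,-0.002]
    - [-0.01,0.016,-0.005]
    - [-0.017,0.023,-0.007]
    - [-0.025,0.029,-0.01]
    - [-0.032,0.034,-0.013]
    - [-0.036,0.038,-0.015]
    - [-0.041,0.042,-0.016]
    - [-0.046,0.046,-0.018]
  yaw: [0,0,0,0,0,0,0,0]

```text
time: 11.32
tool_pos: [0.5921, 0.0007, 0.261]
tcp_rot: [0.114, 3.13, -0.002]
wrist_force: [3.5, -4.6, 1.5]
width: -0.001
grip_force: 2.5
```

```bash
python3 - <<'E'
from h import *
t=bot.read_state()["tool_pos"]
for f in np.arange(1.6,2.2,.1): print(f,((t-pusher(f,-1))*1e3).round(1))
shares([pusher(f,-1) for f in np.arange(2,2.66,.1)],pusher(1.9,-1))
E
```

```text
1.6 [-4.1  6.4  1.1]
1.7000000000000002 [-2.2  4.4  1.9]
1.8000000000000003 [0.  2.4 2.8]
1.9000000000000004 [2.6 0.5 3.7]
2.0000000000000004 [ 5.5 -1.   4.8]
2.1000000000000005 [ 8.7 -2.3  6. ]
2.2000000000000006 [12.2 -3.3  7.3]
[5.895e-01 1.000e-04 2.572e-01]
[[-0.006, 0.003, -0.002], [-0.012, 0.006, -0.005], [-0.019, 0.008, -0.007], [-0.027, 0.009, -0.01], [-0.034, 0.009, -0.013], [-0.042, 0.008, -0.016], [-0.05, 0.005, -0.018]]
```

Request:
drive_tool:
  claw: [0,0,0,0,0,0,0]
  slide:
    - [-0.006,0.003,-0.004]
    - [-0.012,0.005,-0.008]
    - [-0.018,0.007,-0.012]
    - [-0.025,0.008,-0.015]
    - [-0.031,0.009,-0.017]
    - [-0.036,0.009,-0.019]
    - [-0.036,0.009,-0.019]
  yaw: [0,0,0,0,0,0,0]

```text
time: 11.9
tool_pos: [0.5743, 0.0057, 0.252]
tcp_rot: [0.114, 3.129, 0.0]
wrist_force: [5.5, -1.2, 3.6]
width: -0.001
grip_force: 2.4
```

Request:
drive_tool:
  claw: [0,0,0,0]
  slide:
    - [-0.003,0,-0.001]
    - [-0.006,-0.001,-0.002]
    - [-0.008,-0.001,-0.003]
    - [-0.008,-0.001,-0.003]
  yaw: [0,0,0,0]

```text
time: 12.23
tool_pos: [0.5686, 0.0052, 0.2485]
tcp_rot: [0.115, 3.135, 0.001]
wrist_force: [3.5, 0.1, 5.1]
width: -0.002
grip_force: 2.4
```

```bash
python3 - <<'E'
from h import *
t=bot.read_state()["tool_pos"]
for f in np.arange(2.1,2.65,.1): print(f,((t-pusher(f,-1))*1e3).round(1))
E
```

```text
2.1 [-14.8   2.2  -6.5]
2.2 [-11.4   1.2  -5.2]
2.3000000000000003 [-7.6  0.7 -3.8]
2.4000000000000004 [-3.8  0.7 -2.4]
2.5000000000000004 [ 0.3  1.3 -1. ]
2.6000000000000005 [4.3 2.4 0.5]
```

Request:
drive_tool:
  claw: [0,0,0,0]
  slide:
    - [-0.003,-0.001,-0.001]
    - [-0.006,-0.002,-0.001]
    - [-0.008,-0.003,-0.002]
    - [-0.008,-0.003,-0.002]
  yaw: [0,0,0,0]

```text
time: 12.57
tool_pos: [0.5637, 0.0034, 0.2462]
tcp_rot: [0.116, 3.138, 0.001]
wrist_force: [5.0, 0.6, 3.8]
width: -0.002
grip_force: 2.6
```

Request:
drive_tool:
  claw: [0,0,0,0]
  slide:
    - [-0.003,-0.002,-0.001]
    - [-0.006,-0.004,-0.002]
    - [-0.006,-0.004,-0.002]
    - [-0.006,-0.004,-0.002]
  yaw: [0,0,0,0]

```text
time: 12.9
tool_pos: [0.5607, 0.0016, 0.2451]
tcp_rot: [0.116, 3.138, 0.001]
wrist_force: [6.5, 1.0, 4.0]
width: 0.001
grip_force: 2.6
```

```bash
python3 - <<'E'
from h import *
s=bot.read_camera("scene");t=bot.read_camera("top")
o=np.zeros((500,800,3),np.uint8)
d=cv2.resize(s["color"][170:255,210:310,::-1],None,fx=4.5,fy=4.5,interpolation=cv2.INTER_CUBIC)
e=cv2.resize(t["color"][155:225,280:350,::-1],None,fx=4.8,fy=4.8,interpolation=cv2.INTER_CUBIC)
o[:d.shape[0],:450]=d;o[:336,455:791]=e
cv2.imwrite("pics/zero.png",o)
E
```

```text
(no output)
```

View pics/zero.png

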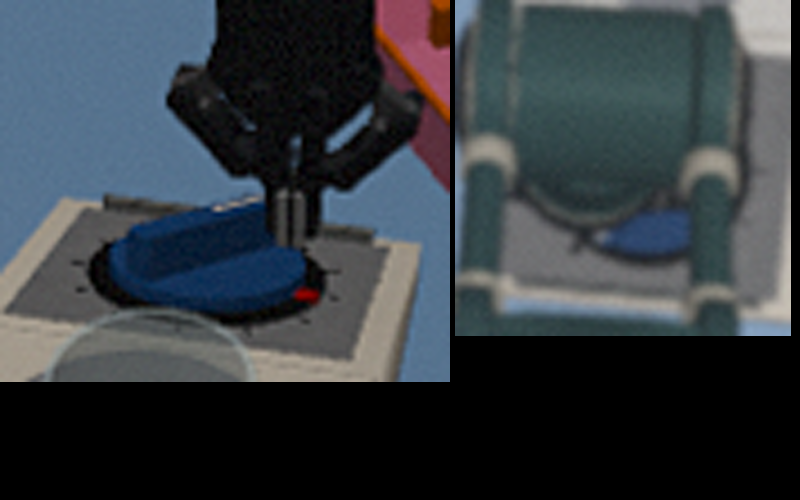

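The scene view shows the bar nearly swung over, with the fingers (290,220) behind it at the pointer end and the red mark (307,295) clear of them. I'll measure the bar angle from depth and colour from here on.

```bash
cat >> h.py <<'E'
def bar_angle(name="scene",pr=True):
    """dial angle from the raised blue bar seen in depth; mod pi"""
    c=bot.read_camera(name);p=np.load("stir.npy")
    m=cv2.inRange(cv2.cvtColor(c["color"],cv2.COLOR_RGB2HSV),(100,90,20),(128,255,255))
    v,u=np.nonzero((m>0)&(c["depth"]>0));d=c["depth"][v,u]
    P=np.array(c["eye"])+ray(c,np.c_[u,v])*d[:,None]
    Q=(P-panel([[0,0,0]],p)[0])@Rz(p[2])@RP-[.0015,.001,0]
    Q=Q[np.hypot(Q[:,0],Q[:,1])<.065]
    hist=np.histogram(Q[:,2]*1e3,np.arange(-5,60,5))[0]
    B=Q[(Q[:,2]>.030)&(Q[:,2]<.046)][:,:2]
    w=np.linalg.eigh(np.cov(B.T))
    a=np.arctan2(*w[1][::-1,1])%np.pi
    if pr: print(name,"n",len(B),"hist",hist,"phi",round(a,3),"q",round(2.5-a,3),"mean",(B.mean(0)*1e3).round(1),"sd",(np.sqrt(w[0])*1e3).round(1))
    return a
E
python3 - <<'E'
from h import *
bar_angle("scene")
p=np.load("stir.npy");s=bot.read_camera("scene")
# where bar top outline would project for phi values, in zero.png crop pixels
for f in(2.35,2.45,2.5):
    u=np.array([np.cos(f),np.sin(f)]);v=np.array([-u[1],u[0]])
    print(f,[((project(s,panel([[*(a*.048*u+b*.009*v+[.0015,.001]),.037]],p))[0]-[210,170])*4.5).round().tolist() for a,b in((-1,-1),(-1,1),(1,1),(1,-1))])
E
```

```text
scene n 165 hist [  0  30  90 326  67  63  68  66  96   3   2   0] phi 2.375 q 0.125 mean [14.5 -3. ] sd [ 6.  24.7]
2.35 [[136.0, 231.0], [117.0, 219.0], [277.0, 190.0], [297.0, 202.0]]
2.45 [[143.0, 234.0], [121.0, 223.0], [270.0, 188.0], [292.0, 198.0]]
2.5 [[146.0, 236.0], [123.0, 224.0], [266.0, 187.0], [290.0, 197.0]]
```

Request:
drive_tool:
  claw: [0,0,0,0]
  slide:
    - [-0.003,-0.002,-0.001]
    - [-0.006,-0.004,-0.002]
    - [-0.006,-0.004,-0.002]
    - [-0.006,-0.004,-0.002]
  yaw: [0,0,0,0]

```text
time: 13.43
tool_pos: [0.5594, 0.0007, 0.2452]
tcp_rot: [0.117, 3.132, 0.005]
wrist_force: [10.3, 7.5, 3.1]
width: -0.001
grip_force: 6.2
```

```bash
python3 -c "
from h import *
bar_angle('scene')"
```

```text
scene n 165 hist [  0  34  86 325  67  61  65  66  96   2   2   0] phi 2.377 q 0.123 mean [14.1 -2.6] sd [ 5.8 24.4]
```

Request:
drive_tool:
  claw: [0,0,0,0,0]
  slide:
    - [-0.002,-0.001,0]
    - [-0.004,-0.002,0]
    - [-0.004,-0.002,0]
    - [-0.004,-0.002,0]
    - [-0.004,-0.002,0]
  yaw: [0,0,0,0,0]

```text
time: 13.9
tool_pos: [0.5586, 0.0003, 0.2455]
tcp_rot: [0.117, 3.129, 0.007]
wrist_force: [14.5, 9.6, -1.1]
width: 0.003
grip_force: 8.3
```

```bash
python3 - <<'E'
from h import *
bar_angle('scene')
a=pusher(2.5,-1);shares([pusher(2.5,-1,.006),pusher(2.5,-1,.006,up=.05),pusher(2.5,1,.012,up=.05),pusher(2.5,1,.012)])
E
```

```text
scene n 169 hist [  0  27  90 325  72  63  60  67  99   2   2   1] phi 2.355 q 0.145 mean [14.5 -2.5] sd [ 6.4 25.2]
[5.586e-01 3.000e-04 2.454e-01]
[[0.027, 0.016, 0.01], [0.027, 0.016, 0.11], [-0.063, -0.093, 0.081], [-0.063, -0.093, -0.019]]
```

Force rose to 17 N with no further motion, so the dial is at its zero stop. I'll back off, lift, and cross to the other side of the bar.

Request:
drive_tool:
  claw: [0,0,0,0,0,0,0,0]
  slide:
    - [0.014,0.01,0.005]
    - [0.027,0.016,0.04]
    - [0.027,0.016,0.11]
    - [0.0,-0.02,0.11]
    - [-0.03,-0.055,0.1]
    - [-0.063,-0.093,0.085]
    - [-0.063,-0.093,0.05]
    - [-0.063,-0.093,0.03]
  yaw: [0,0,0,0,0,0,0,0]

```text
time: 14.62
tool_pos: [0.5206, -0.0486, 0.2557]
tcp_rot: [-0.118, -3.131, -0.001]
wrist_force: [-0.5, 0.1, 0.3]
width: -0.0
grip_force: 0.0
```

```bash
python3 - <<'E'
from h import *
bar_angle('scene')
s=bot.read_camera("scene");p=np.load("stir.npy")
# white pixels near dial (pointer line on bar) in panel coords at h=.037, and red mark
hsv=cv2.cvtColor(s["color"],cv2.COLOR_RGB2HSV)
for n,m,h in(("white",cv2.inRange(hsv,(0,0,120),(179,70,255)),.037),("red",cv2.inRange(hsv,(0,150,60),(8,255,255))|cv2.inRange(hsv,(172,150,60),(179,255,255)),.007)):
    v,u=np.nonzero(m);Q=onpanel(s,np.c_[u,v],h,p)[:,:2]-[.0015,.001]
    k=np.hypot(*Q.T)<(.052 if n=="white" else .07)
    print(n,k.sum(),np.c_[u,v][k][:40].tolist() if n=="white" else "",(Q[k].mean(0)*1e3).round(1),"phi",np.arctan2(*Q[k].mean(0)[::-1]))
shares([pusher(2.5,1,.012)])
E
```

```text
scene n 181 hist [  0  30  92 332  73  73  70  77 103   1   3   3] phi 2.46 q 0.04 mean [10.4 -0.4] sd [ 5.4 28. ]
white 10 [[269, 212], [271, 212], [272, 212], [269, 213], [265, 214], [266, 214], [258, 215], [261, 215], [262, 215], [258, 216]] [-25.4  15.5] phi 2.5925199185982306
red 14  [18.2 54.6] phi 1.2498616448300544
[ 0.5212 -0.0479  0.2551]
[[0.012, 0.003, -0.039]]
```

Request:
drive_tool:
  claw: [0,0,0,0]
  slide:
    - [0.006,0,-0.015]
    - [0.006,0,-0.03]
    - [0.006,0,-0.037]
    - [0.006,0,-0.037]
  yaw: [0,0,0,0]

```text
time: 15.05
tool_pos: [0.5267, -0.0478, 0.2392]
tcp_rot: [-0.115, -3.137, -0.0]
wrist_force: [-0.0, -0.6, -1.5]
width: 0.001
grip_force: 0.0
```

```bash
python3 - <<'E'
from h import *
shares([pusher(f,1,-.003) for f in np.arange(2.5,1.35,-.1)])
E
```

```text
[ 0.5267 -0.0478  0.2392]
[[0.02, 0.025, -0.001], [0.021, 0.034, -0.0], [0.023, 0.042, 0.0], [0.027, 0.051, 0.001], [0.031, 0.058, 0.003], [0.037, 0.066, 0.005], [0.043, 0.073, 0.007], [0.051, 0.079, 0.009], [0.059, 0.083, 0.012], [0.068, 0.087, 0.015], [0.074, 0.09, 0.017], [0.078, 0.093, 0.019]]
```

Request:
drive_tool:
  claw: [0,0,0,0,0,0,0,0]
  slide:
    - [0.012,0.014,0]
    - [0.02,0.026,0]
    - [0.021,0.034,0]
    - [0.023,0.042,0.001]
    - [0.027,0.051,0.002]
    - [0.031,0.058,0.003]
    - [0.037,0.066,0.005]
    - [0.043,0.073,0.007]
  yaw: [0,0,0,0,0,0,0,0]

```text
time: 15.72
tool_pos: [0.5474, -0.0119, 0.2434]
tcp_rot: [-0.114, -3.135, 0.004]
wrist_force: [-5.5, -5.4, -0.2]
width: 0.002
grip_force: 3.1
```

```bash
python3 - <<'E'
from h import *
bar_angle('scene');bar_angle('top')
shares([pusher(f,1,-.003) for f in np.arange(1.8,1.25,-.1)])
E
```

```text
scene n 207 hist [  0  31  86 325  89  81  85  91 112   3   2   2] phi 1.805 q 0.695 mean [ 6.  -0.6] sd [ 5.8 28.2]
top n 0 hist [ 1  8  8 12  2  0  0  0  0  0  0  0] phi nan q nan mean [nan nan] sd [nan nan]
[ 0.5479 -0.0114  0.2435]
[[0.008, 0.006, 0.001], [0.017, 0.011, 0.004], [0.026, 0.014, 0.007], [0.031, 0.017, 0.009], [0.036, 0.02, 0.01], [0.041, 0.023, 0.012]]
  avg = a.mean(axis, **keepdims_kw)
  ret = um.true_divide(
h.py:47: RuntimeWarning: Degrees of freedom <= 0 for slice
  w=np.linalg.eigh(np.cov(B.T))
  c *= np.true_divide(1, fact)
  c *= np.true_divide(1, fact)
h.py:49: RuntimeWarning: Mean of empty slice.
  if pr: print(name,"n",len(B),"hist",hist,"phi",round(a,3),"q",round(2.5-a,3),"mean",(B.mean(0)*1e3).round(1),"sd",(np.sqrt(w[0])*1e3).round(1))
```

Request:
drive_tool:
  claw: [0,0,0,0,0,0]
  slide:
    - [0.008,0.006,0.001]
    - [0.013,0.009,0.003]
    - [0.017,0.011,0.004]
    - [0.022,0.013,0.006]
    - [0.026,0.014,0.007]
    - [0.026,0.014,0.007]
  yaw: [0,0,0,0,0,0]

```text
time: 16.32
tool_pos: [0.5597, -0.0045, 0.2464]
tcp_rot: [-0.115, -3.132, 0.002]
wrist_force: [-7.1, -4.1, 1.3]
width: 0.002
grip_force: 3.3
```

```bash
python3 - <<'E'
from h import *
for i in range(3): bar_angle('scene')
shares([pusher(f,1,-.003) for f in np.arange(1.6,1.2,-.1)])
E
```

```text
scene n 203 hist [  0  33  87 321  79  83  78  80 119   3   4   2] phi 1.413 q 1.087 mean [ 5.2 -0.6] sd [ 6.2 27.7]
scene n 202 hist [  0  26  92 320  79  87  78  89 110   3   1   2] phi 1.411 q 1.089 mean [ 5.3 -0.3] sd [ 5.7 27.9]
scene n 200 hist [  0  28  91 331  80  78  84  86 110   3   3   4] phi 1.422 q 1.078 mean [ 5.2 -1.2] sd [ 5.9 27.9]
[ 0.5596 -0.0045  0.2464]
[[0.002, 0.001, 0.001], [0.008, 0.004, 0.003], [0.012, 0.006, 0.004], [0.017, 0.009, 0.006], [0.023, 0.011, 0.008]]
```

Request:
drive_tool:
  claw: [0,0,0,0]
  slide:
    - [0.003,0.002,0.001]
    - [0.006,0.003,0.002]
    - [0.006,0.003,0.002]
    - [0.006,0.003,0.002]
  yaw: [0,0,0,0]

```text
time: 16.8
tool_pos: [0.5624, -0.003, 0.2473]
tcp_rot: [-0.115, -3.132, 0.002]
wrist_force: [-7.3, -2.7, -0.1]
width: -0.002
grip_force: 3.3
```

Request:
drive_tool:
  claw: [0,0,0,0,0,0,0,0]
  slide:
    - [-0.02,-0.005,0]
    - [-0.035,-0.01,0.05]
    - [-0.04,-0.01,0.12]
    - [-0.11,0.0,0.13]
    - [-0.18,0.0,0.13]
    - [-0.25,0.0,0.13]
    - [-0.29,0.0,0.13]
    - [-0.29,0,0.13]
  yaw: [0,0,0,0,0,0,0,0]

```text
time: 17.47
tool_pos: [0.4157, -0.0026, 0.313]
tcp_rot: [-0.115, -3.138, -0.001]
wrist_force: [-0.3, -0.6, -0.4]
width: -0.004
grip_force: 0.0
```

```bash
cat > m.py <<'E'
from h import *
p=np.load("stir.npy")
bar_angle('scene');bar_angle('scene')
for n in("scene","top"):
    try: c=bot.read_camera(n)
    except Exception as e: print(e);continue
    hsv=cv2.cvtColor(c["color"],cv2.COLOR_RGB2HSV)
    red=cv2.inRange(hsv,(0,130,50),(9,255,255))|cv2.inRange(hsv,(170,130,50),(179,255,255))
    v,u=np.nonzero(red);Q=onpanel(c,np.c_[u,v],.007,p)[:,:2]-[.0015,.001];k=(np.hypot(*Q.T)<.07)&(np.hypot(*Q.T)>.04)
    print(n,"red",k.sum(),(Q[k].mean(0)*1e3).round(1),"phi",np.arctan2(*Q[k].mean(0)[::-1]).round(3))
    blue=cv2.inRange(hsv,(100,90,20),(128,255,255))
    v,u=np.nonzero(cv2.inRange(hsv,(0,0,95),(179,110,255)));Q=onpanel(c,np.c_[u,v],.037,p)[:,:2]-[.0015,.001];k=np.hypot(*Q.T)<.047
    W=Q[k];print(n,"white",(W*1e3).round().tolist()[:40])
    if len(W)>2:
        print(np.c_[u,v][k].tolist()[:40],"mean phi",np.arctan2(*W.mean(0)[::-1]).round(3))
E
python3 m.py
```

```text
scene n 188 hist [  0  27  89 322  82  77  81  82 106   0   0   0] phi 1.287 q 1.213 mean [ 5.4 -2.4] sd [ 4.3 27.5]
scene n 190 hist [  0  28  88 322  79  77  81  79 111   0   0   0] phi 1.286 q 1.214 mean [ 5.5 -2.4] sd [ 4.3 27.5]
scene red 16 [18.9 54.5] phi 1.237
scene white [[-34.0, -32.0], [-35.0, -30.0], [-36.0, -27.0], [-37.0, -25.0], [-38.0, -23.0], [-38.0, -21.0], [-39.0, -19.0], [-40.0, -16.0], [-41.0, -14.0], [-42.0, -12.0], [-43.0, -10.0], [-43.0, -7.0], [-44.0, -5.0], [-45.0, -3.0], [-46.0, -1.0], [-47.0, 1.0], [-25.0, -39.0], [-25.0, -37.0], [-26.0, -35.0], [-27.0, -33.0], [-28.0, -30.0], [-29.0, -28.0], [-29.0, -26.0], [-30.0, -24.0], [-31.0, -22.0], [-32.0, -19.0], [-33.0, -17.0], [-34.0, -15.0], [-34.0, -13.0], [-35.0, -11.0], [-36.0, -8.0], [-37.0, -6.0], [-38.0, -4.0], [-38.0, -2.0], [-39.0, 1.0], [-40.0, 3.0], [-41.0, 5.0], [-42.0, 7.0], [-43.0, 10.0], [-43.0, 12.0]]
[[246, 210], [247, 210], [248, 210], [249, 210], [250, 210], [251, 210], [252, 210], [253, 210], [254, 210], [255, 210], [256, 210], [257, 210], [258, 210], [259, 210], [260, 210], [261, 210], [242,
[... 673 characters left out ...]
0, 39.0], [6.0, 36.0], [7.0, 34.0], [7.0, 31.0], [7.0, 28.0], [7.0, 25.0], [8.0, 22.0], [8.0, 20.0], [8.0, 17.0], [8.0, 14.0], [9.0, 11.0], [3.0, 36.0], [4.0, 33.0], [4.0, 30.0], [4.0, 28.0], [4.0, 25.0]]
[[306, 185], [306, 186], [307, 186], [308, 186], [305, 187], [306, 187], [307, 187], [308, 187], [309, 187], [310, 187], [311, 187], [312, 187], [305, 188], [306, 188], [307, 188], [308, 188], [309, 188], [310, 188], [311, 188], [312, 188], [313, 188], [314, 188], [305, 189], [306, 189], [307, 189], [308, 189], [309, 189], [310, 189], [311, 189], [312, 189], [313, 189], [314, 189], [315, 189], [316, 189], [317, 189], [308, 190], [309, 190], [310, 190], [311, 190], [312, 190]] mean phi 1.323
```

```bash
cat > w.py <<'E'
from h import *
p=np.load("stir.npy")
L=[]
for i in range(4):
    c=bot.read_camera("top");g=c["color"][:,:,1].astype(float)
    v,u=np.mgrid[175:205,300:340];v=v.ravel();u=u.ravel()
    Q=onpanel(c,np.c_[u,v],.037,p)[:,:2]-[.0015,.001]
    k=(np.hypot(*Q.T)<.046)&(Q[:,1]>.012)&(abs(np.arctan2(Q[:,1],Q[:,0])-1.3)<.5)
    w=np.clip(g[v,u]-np.median(g[v,u][k])-25,0,None)*k
    m=(Q*w[:,None]).sum(0)/w.sum();C=((Q-m)*w[:,None]).T@(Q-m)/w.sum();e=np.linalg.eigh(C)
    a=np.arctan2(*e[1][::-1,1])%np.pi;L.append((*(m*1e3),a,np.arctan2(m[1],m[0])))
print("white mean x,y, slope phi, radial phi",np.mean(L,0).round(3),np.std(L,0).round(3))
print(np.array2string(g[180:198,302:328].astype(int),max_line_width=200))
# disc centre from blue mask
for n in("top","scene"):
    c=bot.read_camera(n);m=cv2.inRange(cv2.cvtColor(c["color"],cv2.COLOR_RGB2HSV),(100,90,20),(128,255,255))
    e=project(c,panel([[.0015,.001,.012]],p))[0].astype(int);q=np.zeros_like(m);q[e[1]-25:e[1]+25,e[0]-25:e[0]+25]=1
    print(n,e)
E
python3 w.py
```

```text
white mean x,y, slope phi, radial phi [ 7.338 27.43   1.308  1.309] [0.016 0.039 0.002 0.001]
[[ 68  52  45  46  55  69  73  69  78  76  78  72  75  74  75  73  71  72  74  70  73  73  73  74  70  77]
 [ 58  50  45  53  61  68  77  76  73  73  72  75  74  69  70  72  71  72  75  74  72  73  68  75  73  74]
 [ 53  47  50  57  61  72  66  67  73  71  77  72  70  77  71  74  67  74  75  72  73  74  72  72  68  72]
 [ 52  51  51  57  62  63  64  64  67  70  68  75  73  68  75  76  71  72  70  74  72  73  73  75  69  75]
 [ 44  50  61  65  60  62  63  64  63  63  68  68  71  71  69  73  72  73  69  72  72  71  71  71  71  73]
 [ 47  53  68  77  77  73  65  66  60  58  58  61  62  66  65  68  75  70  73  73  71  70  72  73  72  72]
 [ 45  58  84 103 115 107  95  80  73  68  64  61  58  59  62  65  65  70  70  71  75  72  71  71  70  80]
 [ 45  54  89 121 138 138 129 117 104  91  80  75  65  66  62  62  60  61  63  67  66  70  70  69  70  69]
 [ 45  56  81 105 126 131 142 144 139 125 117 105  92  80  68  71  64  63  64  62  61  63  66  67  70  67]
 [ 48  55  67  79  91 100 114 129 135 142 1
[... 250 characters left out ...]
91  75  69  71  68  67  63]
 [ 47  58  71  72  67  69  68  69  67  68  72  77  85  98 109 126 133 134 118  88  72  72  73  72  75  71]
 [ 50  56  65  72  73  72  72  72  66  69  64  67  67  69  77  84  97 106  94  79  70  72  70  74  70  71]
 [ 43  58  66  72  69  69  68  71  68  68  66  67  66  67  66  65  69  75  76  67  72  67  76  73  69  74]
 [ 44  46  57  66  69  72  68  71  73  71  74  74  72  71  66  68  69  65  63  64  70  65  71  68  71  70]
 [ 42  50  58  69  72  76  70  69  65  69  67  71  70  70  70  69  70  71  68  68  68  68  71  70  72  66]
 [ 41  48  47  64  68  71  68  73  73  68  72  69  74  69  66  70  70  73  70  75  68  68  67  67  67  71]]
top [320 190]
scene [255 226]
```

```bash
cat > r.py <<'E'
from h import *
p=np.load("stir.npy")
for n in("top","scene"):
    L=[]
    for i in range(3):
        c=bot.read_camera(n);I=c["color"].astype(float);g=I[:,:,0]-np.maximum(I[:,:,1],I[:,:,2])
        e=project(c,panel([[.019,.055,.007]],p))[0].round().astype(int)
        v,u=np.mgrid[e[1]-6:e[1]+7,e[0]-7:e[0]+8];v=v.ravel();u=u.ravel()
        Q=onpanel(c,np.c_[u,v],.007,p)[:,:2]-[.0015,.001];w=np.clip(g[v,u]-15,0,None)
        m=(Q*w[:,None]).sum(0)/w.sum();L.append((*(m*1e3),np.arctan2(m[1],m[0])))
    print(n,np.mean(L,0).round(3))
c=bot.read_state();print(c["tool_pos"],c["time"])
E
python3 r.py
```

```text
top [18.041 54.82   1.253]
scene [18.505 54.4    1.243]
[ 0.41941188 -0.00323396  0.31323349] 18.2667
```

Request:
drive_tool:
  claw: [0,0,0,0,0,0,0,0]
  slide:
    - [0.07,0,0]
    - [0.14,-0.005,0]
    - [0.21,-0.01,-0.01]
    - [0.25,-0.01,-0.01]
    - [0.25,-0.01,-0.06]
    - [0.255,-0.01,-0.1]
    - [0.265,-0.008,-0.13]
    - [0.265,-0.008,-0.13]
  yaw: [0,0,0,0,0,0,0,0]

```text
time: 18.93
tool_pos: [0.5507, -0.0071, 0.2446]
tcp_rot: [-0.116, -3.133, -0.0]
wrist_force: [-0.7, -0.5, 0.3]
width: -0.001
grip_force: 0.0
```

Request:
drive_tool:
  claw: [0,0,0,0,0,0,0]
  slide:
    - [0.01,0.004,0]
    - [0.02,0.006,0]
    - [0.025,0.008,0]
    - [0.027,0.009,0.001]
    - [0.0286,0.01,0.001]
    - [0.0286,0.01,0.001]
    - [0.0286,0.01,0.001]
  yaw: [0,0,0,0,0,0,0]

```text
time: 19.52
tool_pos: [0.5646, -0.0024, 0.2491]
tcp_rot: [-0.115, -3.134, 0.001]
wrist_force: [-7.8, -2.7, 1.1]
width: -0.006
grip_force: 3.3
```

Request:
drive_tool:
  claw: [0,0,0,0,0,0,0,0]
  slide:
    - [-0.02,-0.005,0]
    - [-0.035,-0.01,0.05]
    - [-0.04,-0.01,0.12]
    - [-0.11,0.0,0.13]
    - [-0.18,0.0,0.13]
    - [-0.25,0.0,0.13]
    - [-0.29,0.0,0.13]
    - [-0.29,0,0.13]
  yaw: [0,0,0,0,0,0,0,0]

```text
time: 20.18
tool_pos: [0.4177, -0.002, 0.3144]
tcp_rot: [0.116, 3.139, 0.0]
wrist_force: [0.1, 0.1, -0.4]
width: 0.001
grip_force: 0.0
```

```bash
python3 w.py | head -1; python3 r.py
```

```text
white mean x,y, slope phi, radial phi [ 9.477 27.568  1.239  1.24 ] [0.011 0.093 0.003 0.001]
top [18.098 54.853  1.252]
scene [18.532 54.374  1.242]
[ 0.42146584 -0.00222588  0.31360203] 20.7833
```

Pointer at 1.239 rad against the mark at about 1.247 rad, roughly 0.4 mm apart on the rim. The cover's centre was about 19 mm and 5 mm from the mat's centre. Handing in.

```bash
python3 -c "
from workcell import bot
print(bot.finish_job())"
```

```text
the job is handed in; nothing more can be done
None
```

I handed the job in after about 21 s of robot time; no verdict came back. The cover stands released and level on the yellow mat, about 19 mm off its centre, and the dial went to its zero stop and then to the red mark, where the pointer measured about 0.4 mm off.

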